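# Unhook the bracket from the drip rack and cross-stack it

### The job

Take the angle bracket off its headed stud on the sloping blue drip rack: lift it up the slope and draw it off over the head, which is bent a little down or to one side, so feel for the way it comes off, and do not strain the rack or disturb the two flat plates hanging beside it. Lay it gently, without dropping it, on the bracket pile: centred on the top bracket and square across it, its short leg standing up on the side opposite to the bottom bracket's, so that the pile stays balanced. Leave it lying there, with the other two brackets where they were.

Things in the scene. Friction and masses are not known exactly. Their poses are not given: they have to be found in the camera images.
- bracket_mid (a point): Centre of the long leg (mid-thickness) of the hanging steel angle bracket: L-shaped, 6 mm thick, 56 wide, 0.35-0.6 kg. x along the long leg (140 mm) from the short leg (inner face x=-64, outer -70) to the free end (+70); y across; z square to it, the way the short leg points. It hangs on a 50 degree slope, free end up and away from the robot, z out of the slope.
- bracket_lip (a point): Middle of the free edge of that bracket's short leg, 67 mm from the long leg's centre along -x and 37 mm along +z; same axes. The short leg is 40 mm high over all, 6 mm thick, 56 mm wide; while hanging it is at the lower end and stands out from the slope.
- bracket_keyhole (a point): Centre of the bracket's square keyhole opening (22 x 22 mm), 29 mm from the long leg's centre along +x; a slot 11 mm wide goes on from it to x=+56 (from the long leg's centre). Hanging, the slot's upper end rests on the stud. 30 mm up the slope the bracket meets a hard stop (shaft on the opening's lower edge); 7 mm back from it the foot of the shaft is in mid-opening.
- rack: Blue drip rack, fixed, 200 mm high, slope facing its own -x; origin on the table below the middle load. Three studs 110 mm apart in y. Stud: 8 mm shaft, straight through the bracket, then bent in use: its 16 mm head, 12 mm in front of the bracket, stands 6.5 mm off the shaft's foot, down, sideways or between, not given: feel for it. Head through, 28 mm out (bracket's +z) clears it.
- bracket_grip (a point): Point on the long leg's centre line 45 mm from its centre towards the short leg, mid-thickness; same axes. Here the sides can be gripped across the 56 mm: room for fingertips 15 mm behind the leg at its sides (the rack holds it at the stud rail and at a 24 mm wide rubber buffer at x=-25). Gripped here and tips 4 mm past the leg at most, fingers also miss the pile on laying down.
- pile_top_mid (a point): Centre of the long leg (mid-thickness) of the top bracket of the pile: same kind, size and axes, lying flat, short leg standing up, crosswise on the bottom one. The upper face of its long leg, on which the bracket is to lie, is 3 mm above this point. Loose.
- pile_bottom_mid (a point): Centre of the long leg (mid-thickness) of the pile's bottom bracket: same kind, size and axes, flat on a wooden board 18 mm high, short leg up; a quarter turn from the top one, its centre 16 mm from the top one's towards its own short leg, so a bracket centred on the top one has 10 mm between its free end and this short leg. Loose.
- strap_mid (a point): Centre of a flat copper-coloured strap, 140 x 40 x 6 mm, hanging on another stud of the rack; axes as for the bracket. To be left alone.
- template_mid (a point): Centre of a flat yellow plate, 48 mm wide, 6 mm thick, reaching 100 mm down and 70 mm up the slope from this point, hanging on another stud. To be left alone.
Not all that is in view belongs to the job. Leave any purple look-alike of the part that bears pile_bottom_mid alone.

How it is judged (in metres and radians):
On the way, in this order (a step that is already met when the one before it is completed fails the run):
1. the bracket is off its stud, held by the gripper clear of the rack (distance of bracket_mid from where it was at the start of the episode above 0.06 m and contact force between rack and bracket below 0.1 N and contact force between the fingers and bracket above 1 N), for 0.2 s.
2. the bracket is set on the top bracket of the pile while still held (not dropped) (contact force between bracket and pile_top above 0.3 N and contact force between the fingers and bracket above 1 N and angle between bracket_mid's own z axis and vertical below 0.15 rad and horizontal distance between bracket_mid and pile_top_mid below 0.02 m), for 0.05 s.
At the end, for the whole second after the job is handed in: The bracket lies still and level (3 deg) on the top bracket, centred within 12 mm each way, square across within 8 deg, short leg up on the side opposite the bottom bracket's; the other pile brackets moved under 12 mm, the hanging plates under 15 mm (x of bracket_mid in the frame of pile_top_mid between -0.012 and 0.012 m and y of bracket_mid in the frame of pile_top_mid between -0.012 and 0.012 m and z of bracket_mid in the frame of pile_top_mid between 0.003 and 0.009 m and angle between the x axis of bracket_mid and the y axis of pile_top_mid, either way round below 0.14 rad and x of bracket_lip in the frame of pile_bottom_mid above 0.05 m and angle between bracket_mid's own z axis and vertical below 0.06 rad and linear speed of bracket below 0.01 m/s and distance of each of pile_top_mid, pile_bottom_mid from where it was at the start of the episode below 0.012 m and distance of each of strap_mid, template_mid from where it was at the start of the episode below 0.015 m); the robot touches nothing.
It fails at once if the rack is strained: once lifted from its rest, the bracket pulls or presses on it with more than 30 N (contact force between rack and bracket above 30 N and distance of bracket_mid from where it was at the start of the episode above 0.01 m).
It fails at once if the bracket is slammed or pressed on the pile with more than 45 N (contact force between bracket and pile_top above 45 N).
It fails at once if a plate hanging beside the bracket is knocked (distance of any of strap_mid, template_mid from where it was at the start of the episode above 0.03 m).
It fails at once if the pile is shifted by more than 20 mm (distance of any of pile_top_mid, pile_bottom_mid from where it was at the start of the episode above 0.02 m).
It also fails if it takes over 58 s, if anything falls off the work surface, if the arm or the gripper's body presses on something with over 40 N, if the wrist force passes 120 N, or if a joint passes its speed limit or range.

### The arm

A 6-joint arm with a two-finger parallel gripper is mounted at the origin on the work surface. World frame = base frame: x ahead of the robot, y to its left, z up, the work surface at z = 0. Lengths are in m, angles in degrees, forces in N, time in s.
With the tool pointing down it reaches from about 0.225 to 0.725 m from the base axis. Payload 3.1 kg.
Tool frame: the origin (TCP) lies at the very end of the fingers, on their centre line; the grasp point (between the pads) lies 19 mm behind it; z points along the fingers, y is the direction in which the jaws open and shut (so a half turn about z gives the same grasp; the last joint's range is limited). The gripper opens to 85 mm and grips with 20 to 120 N. Pads are 22 mm wide; open, the fingers measure 114 mm over their backs; the gripper's body (76 mm by 85 mm) begins 54 mm behind the grasp point. The pads swing forward as they close: fully open they stand 13 mm farther back than shut.
Start: joints at [-83.354, 2.75, 5.684, 92.934, 0, 82.678], TCP at [0.127, -0.509, 0.231] pointing down, gripper open.
Joint ranges: [-166.93, 166.93], [-56.73, 111.36], [-69.38, 81.34], [-121.58, 131.49], [-85.45, 84.26], [-180, 180]. Speed limits (degrees/s): [159.86, 159.86, 180, 180, 180, 180].

### API

Orientations are given as [roll, pitch, yaw] about the fixed x, y, z axes, in that order (R = Rz(yaw) Ry(pitch) Rx(roll)).
In Python, from workcell import sensors, optics, ctrl gives the robot as it stands.
- The arm moves only by the shell command python3 -m jog 'ROWS' [FORCE]. ROWS is a JSON object of lists of equal length, an entry for each row: "xyz": the shift along the tool's x, y, z in m, a list of three; "twist": the turn about the tool's z in rad; "hand": the opening in per cent of the stroke, from 0 (shut) to 100 (fully open). In form: {"xyz": [[dx, dy, dz], ...], "twist": [twist, ...], "hand": [hand, ...]}. A call has 1 to 8 rows; each row is the pose to reach, as a shift and turn from the pose commanded when the call began, along the tool's axes at that moment; what a row does not reach only later rows make up. A row lasts 1/8 s, in which the tool goes at most 62.5 mm and 10.7 degrees, less where a joint would pass 70% of its speed; a pose out of reach is approached as far as the arm can. A call with a gripper value outside its range is refused whole. The fingers move at their own pace and stop on an object; FORCE is the grip in N (left out, the last holds). Time passes only in rows, so rows that repeat a pose let the fingers close. It gives the time, the measured TCP pose, the force and the opening at its end, in the units of the state.
- sensors.sense(): the state, without advancing time (a new reading comes with each control period).
- optics.camera(name): name is "side" or "top"; returns a dict with "color" (400x640x3 uint8, blue, green, red), "z_map" (400x640 float32, m along the optical axis (not along the pixel's ray), 0 where there is no reading), "fovy" (degrees; the focal length in pixels is half the picture's height over the tangent of half this angle, whatever the lens; pixels are square), "cx", "cy" (the principal point, pixels), "k1" (the pictures are not rectified: a ray, as slopes to the right and down, at radius r is drawn at 1 + k1 r^2 times it, then the intrinsics apply), "world_from_camera" (4x4, takes a point from camera to world coordinates). Camera axes: x right, y down, z forward; pixel columns grow to the right and rows downward; lengths in m; the calibration is good to about 2 mm. A picture is of the moment at which its call begins.
- ctrl.job_done(): hands the job in, once; it reports no verdict.
The state is a dict: "time": time; "joints": joint angles; "qvel": joint speeds; "joint_efforts": joint torques, N m; "ee_pos": TCP position; "tcp_rot": TCP orientation; "wrist_force": force on the tool from outside, world axes, zero at the start; "ft_torque": the same for the moment, N m; "opening": finger opening in m.
Only numpy, scipy, OpenCV 4.12 (cv2) and the standard library are available. Lean on these libraries where they do the work, as an engineer would, in place of code of your own. Each camera call takes 0.05 s, during which the arm holds its last target. There are 200 camera calls.

## Working session

There is one attempt and no reset: what is moved stays moved. The work goes in short steps, Python scripts to look and compute and a shell command to move; the robot and the scene stay as the last step left them, time stands still between calls to the robot, and variables do not carry over. Pictures are saved under pics/ and viewed, about 8 in all and at most 12, crops included, and the job is handed in when it is done.

```bash
ls; mkdir -p pics; python3 - <<'E'
from workcell import sensors, optics
import cv2,numpy as np,pickle
print(sensors.sense())
for n in("side","top"):
    c=optics.camera(n); pickle.dump(c,open(f'{n}0.pkl','wb'))
    cv2.imwrite(f'pics/{n}0.png',c['color']); print(n,c['fovy'],c['cx'],c['cy'],c['k1'],c['world_from_camera'].round(3).tolist() if hasattr(c['world_from_camera'],'round') else c['world_from_camera'])
a=[cv2.imread(f'pics/{n}0.png') for n in("side","top")]
E
```

```text
pics
{'time': 0.0, 'joints': array([-8.33547528e+01,  2.79425331e+00,  5.59033698e+00,  9.29329958e+01,
        1.10345215e-03,  8.26762262e+01]), 'qvel': array([-0.08967661, -0.00036055,  0.00103748, -0.09392719,  0.06896551,
        0.05340005]), 'joint_efforts': array([ 2.84983548e-05, -3.38777518e+01,  3.20017326e+01,  2.02829990e-02,
       -1.12327011e-04,  3.18546554e-06]), 'ee_pos': array([ 0.12664344, -0.50886387,  0.23009364]), 'tcp_rot': array([-1.79864345e+02, -1.85474665e-02,  1.39689977e+01]), 'wrist_force': array([ 0.0186607 , -0.06429326, -0.29036594]), 'ft_torque': array([-0.01033153, -0.0187407 , -0.01613563]), 'opening': 0.08532507038818189}
side 49.94310437104235 315.96702652348307 201.84920680389746 0.014387846015951802 [[-0.979, -0.119, 0.163, 0.242], [-0.202, 0.582, -0.788, 0.91], [-0.0, -0.805, -0.594, 0.85], [0.0, 0.0, 0.0, 1.0]]
top 53.443840297099705 325.4135659658436 196.67561087762053 0.03148196916873463 [[-0.005, -0.989, 0.148, 0.313], [-1.0, 0.002, -0.021, -0.056], [0.02, -0.148, -0.989, 1.131], [0.0, 0.0, 0.0, 1.0]]
```

View pics/side0.png

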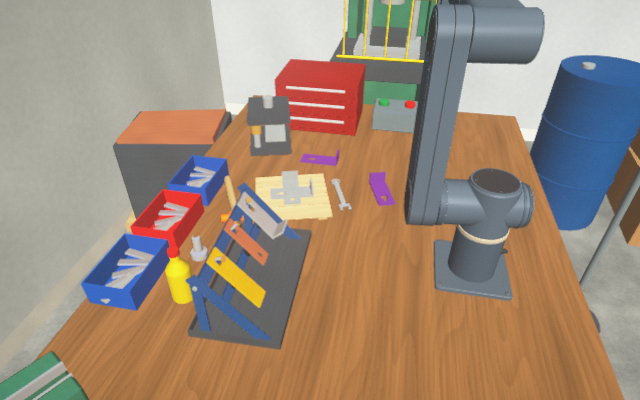

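View pics/top0.png

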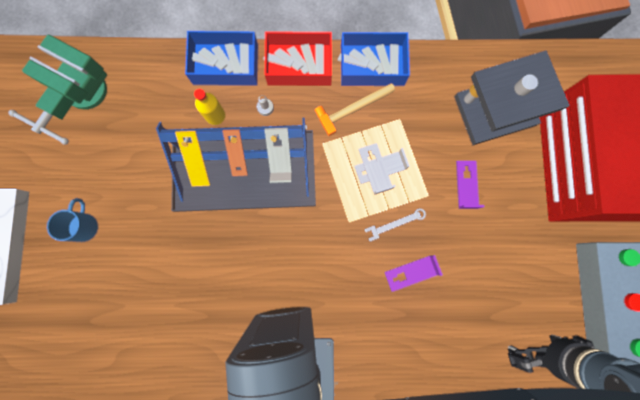

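```bash
cat > h.py <<'E'
import numpy as np,cv2,pickle
def K(c):
    f=200/np.tan(np.radians(c['fovy']/2)); return f
def rays(c,uv):
    uv=np.asarray(uv,float).reshape(-1,2); f=K(c)
    m=np.array([[f,0,c['cx']],[0,f,c['cy']],[0,0,1]])
    s=cv2.undistortPoints(uv[:,None],m,np.array([c['k1'],0,0,0.]))[:,0]
    return np.c_[s,np.ones(len(s))]
def pts(c,uv,z):      # world points from pixel + depth
    T=np.asarray(c['world_from_camera']); r=rays(c,uv)*np.asarray(z).reshape(-1,1)
    return r@T[:3,:3].T+T[:3,3]
def cloud(c,mask):
    z=c['z_map']; v,u=np.nonzero(mask&(z>0)); return pts(c,np.c_[u,v],z[v,u]),np.c_[u,v]
def onplane(c,uv,p0,n): # ray/plane
    T=np.asarray(c['world_from_camera']); d=rays(c,uv)@T[:3,:3].T; o=T[:3,3]
    return o+d*(((p0-o)@n)/(d@n))[:,None]
def proj(c,P):
    T=np.linalg.inv(c['world_from_camera']); q=np.atleast_2d(P)@T[:3,:3].T+T[:3,3]; s=q[:,:2]/q[:,2:]
    s=s*(1+c['k1']*(s**2).sum(1,keepdims=True)); return s*K(c)+[c['cx'],c['cy']]
E
python3 - <<'E'
import pickle,cv2,numpy as np
t=pickle.load(open('top0.pkl','rb'))['color'];s=pickle.load(open('side0.pkl','rb'))['color']
a=cv2.resize(t[115:215,150:320],None,fx=4.7,fy=4.7,interpolation=cv2.INTER_CUBIC)[:,:799]
b=cv2.resize(s[160:260,170:340],None,fx=4.7,fy=4.7,interpolation=cv2.INTER_CUBIC)[:,:799]
cv2.imwrite('pics/ca.png',a);cv2.imwrite('pics/cb.png',b)
c=cv2.resize(t[110:230,310:440],None,fx=5,fy=5,interpolation=cv2.INTER_CUBIC);cv2.imwrite('pics/cc.png',c)
E
```

```text
(no output)
```

View pics/ca.png

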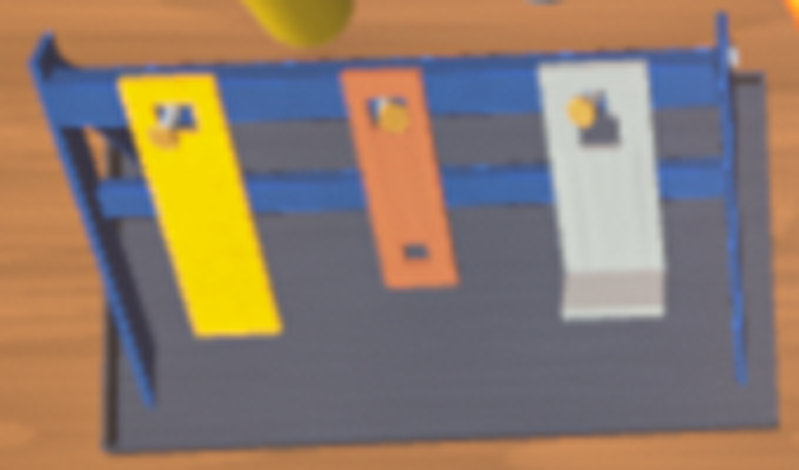

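View pics/cc.png

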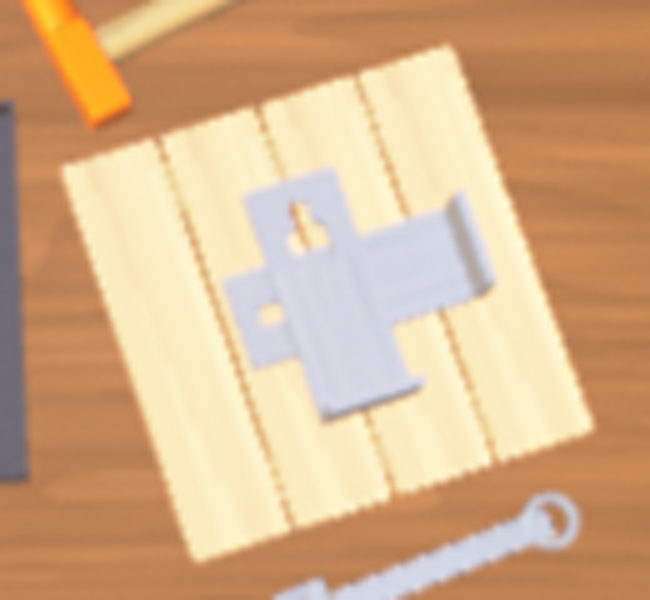

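The top crop shows the grey L-bracket at full-picture pixel (278,155), with its brass head at about (274,138), left of the slot line. The pile is the crossed grey pair on the board at about (377,167). Its bottom bracket's short leg is to the right (~(406,159)) and its top bracket's short leg is towards the robot (~(385,191)). The purple L parts at (468,185) and (413,272) are look-alikes, not stacked, so I'll leave them alone.

```bash
cat > m.py <<'E'
from h import *
c=pickle.load(open('top0.pkl','rb')); hsv=cv2.cvtColor(c['color'],cv2.COLOR_BGR2HSV)
H,S,V=[hsv[...,i].astype(int) for i in range(3)]
def box(u0,u1,v0,v1):
    m=np.zeros(H.shape,bool); m[v0:v1,u0:u1]=1; return m
def plane(P,it=5):
    k=np.ones(len(P),bool)
    for _ in range(it):
        o=P[k].mean(0); n=np.linalg.svd(P[k]-o)[2][2]; n*=np.sign(n[2]); d=(P-o)@n; k=abs(d)<.003
    return o,n,k.sum(),d[k].std()
print(hsv[155,280],hsv[177,280],hsv[138,274],hsv[160,380],hsv[180,300])
g=(S<45)&(V>150)&box(260,298,124,186)
P,uv=cloud(c,g&(np.indices(H.shape)[0]<170)); o,n,k,s=plane(P); print('bracket plane',o,n,k,s,'slope',np.degrees(np.arccos(n[2])))
# face above plane seen; rectangle of outer contour of long leg face, on plane
cn=max(cv2.findContours((g).astype(np.uint8),0,1)[0],key=cv2.contourArea)
print(cv2.minAreaRect(cn))
E=np.array([0,0,1.]); up=E-n*n[2]; up/=np.linalg.norm(up); y=np.cross(n,up)
print('up',up,'y',y)
Q=onplane(c,cn[:,0].astype(float),o,n)-o; q=np.c_[Q@up,Q@y]*1000
for a in range(-60,80,10):
    r=q[abs(q[:,0]-a)<6]; 
    if len(r): print(a,r[:,1].min().round(1),r[:,1].max().round(1))
print('up range',q[:,0].min(),q[:,0].max())
h=(H>8)&(H<25)&(S>90)&box(265,285,130,146); 
v,u=np.nonzero(h); print('head px',u.mean(),v.mean(),len(u), u.min(),u.max(),v.min(),v.max())
d=(cloud(c,h)[0]-o)@n; print('head depth out of face',np.sort(d)*1000)
for out in(.0,.010,.015):
    X=onplane(c,[[u.mean(),v.mean()]],o+n*out,n)[0]-o; print(out,X@up*1000,X@y*1000)
E
python3 m.py
```

```text
[ 53   5 207] [ 12  18 185] [ 21 154 230] [114  18 225] [128  24 116]
bracket plane [0.582898   0.04326598 0.13996367] [-0.76692122 -0.01586908  0.64154502] 777 0.0013658755189771986 slope 50.092875504404084
((278.00408935546875, 155.04507446289062), (55.67948913574219, 22.996082305908203), 84.80557250976562)
up [0.64140772 0.01327196 0.76708538] y [-0.0206875   0.99978599  0.        ]
-60 -26.7 28.7
-50 -27.3 28.7
-40 -27.9 27.7
-30 -28.1 29.1
-20 -26.5 28.4
-10 -27.1 27.5
0 -27.7 28.8
10 -25.9 29.8
20 -26.5 29.5
30 -27.3 30.2
40 -27.3 27.4
50 -26.1 28.7
60 -26.5 27.8
70 -24.2 19.6
up range -107.00399544049014 65.14253297693269
head px 273.55172413793105 138.41379310344828 29 271 276 136 141
head depth out of face [13.67560417 15.7292463  15.77599642 15.85290519 16.39855131 16.789584
 16.81700806 16.95499998 17.17578005 17.2137361  17.44400531 17.70628534
 17.77343859 18.16730746 18.33174683 18.63199402 18.93184983 19.10421489
 19.43730076 19.54935073 19.56645444 19.89353828 20.46793263 20.82874972
 20.90639699 21.08140109 21.21173129 21.4095601  21.42396275]
0.0 34.810712357944276 8.792939633044824
0.01 41.33894717908059 7.577209439203901
0.015 44.60306458964878 6.969344342283445
```

```bash
cat > p.py <<'E'
from h import *
import sys
c=pickle.load(open(sys.argv[1],'rb')); F=5; u0,v0=310,110
S=cv2.cvtColor(c['color'],cv2.COLOR_BGR2HSV)[110:230,310:440,1]
S=cv2.resize(S,None,fx=F,fy=F,interpolation=cv2.INTER_LINEAR)
m=(S<42).astype(np.uint8)
cn=max([k for k in cv2.findContours(m,0,1)[0]],key=cv2.contourArea)[:,0].astype(float)
print('area',len(cn),cn.min(0),cn.max(0))
def near(a,b,t=9,e=.15):  # contour points near segment a-b, trimmed ends
    a,b=np.array(a,float),np.array(b,float); d=b-a; L=np.hypot(*d); d/=L; s=(cn-a)@d; w=abs((cn-a)@[-d[1],d[0]])
    return cn[(w<t)&(s>e*L)&(s<(1-e)*L)]
def world(p,z): 
    return onplane(c,(p+.5)/F-.5+[u0,v0],np.array([0,0,z]),np.array([0,0,1.]))[:,:2]
def line(segs,z):
    p=np.vstack([near(*s) for s in segs]); w=world(p,z)
    d=cv2.fitLine(w.astype(np.float32),cv2.DIST_HUBER,0,1e-4,1e-5).ravel(); r=(w-d[2:])@[-d[1],d[0]]
    return d[:2],d[2:],len(w),r.std()*1000
def rep(n,l): print(n,'yaw',np.degrees(np.arctan2(l[0][1],l[0][0])).round(2)%180,'n',l[2],'sd mm',l[3].round(2)); return l
tl=rep('TL',line([((245,195),(265,265)),((298,355),(322,410))],.030))
tr=rep('TR',line([((335,168),(357,238)),((395,325),(405,360))],.030))
te=rep('TE',line([((245,195),(335,168))],.030))
bl=rep('BU',line([((357,238),(450,208)),((228,285),(265,272))],.024))
br=rep('BD',line([((395,325),(470,300)),((255,370),(298,355))],.024))
be=rep('BE',line([((228,285),(255,370))],.024))
def rect(l1,l2,e,name):
    d1=l1[0]*np.sign(l1[0]@l2[0]); d=(l1[2]*d1*0+l1[2]*d1+l2[2]*l2[0]); d/=np.hypot(*d); nn=np.array([-d[1],d[0]])
    o1,o2=l1[1]@nn,l2[1]@nn; mid=(o1+o2)/2; 
    s=e[1]@d; 
    print(name,'width mm',abs(o1-o2)*1000,'axis',d,'end',mid*nn+s*d); return d,nn,mid,s
for (a,b,e,n) in ((tl,tr,te,'top'),(bl,br,be,'bot')):
    d,nn,mid,s=rect(a,b,e,n); ctr=world(np.array([[330.,280.]]),.03)[0]@d
    print(n,'centre',mid*nn+(s+np.sign(ctr-s)*.07)*d,'yaw x axis(to free end)',np.degrees(np.arctan2(*(d*np.sign(s-ctr))[::-1])))
E
python3 p.py top0.pkl
```

```text
area 940 [221. 165.] [499. 418.]
TL yaw 17.92 n 88 sd mm 0.26
TR yaw 17.89 n 73 sd mm 0.27
TE yaw 106.39 n 63 sd mm 0.35
BU yaw 108.32 n 69 sd mm 0.67
BD yaw 108.06 n 84 sd mm 0.38
BE yaw 18.4 n 59 sd mm 0.2
top width mm 58.12964 axis [0.95155334 0.30748376] end [ 0.6270371  -0.19906794]
top centre [ 0.56042838 -0.2205918 ] yaw x axis(to free end) 17.907655288432714
bot width mm 57.657032 axis [ 0.3119413 -0.9501014] end [ 0.5425237 -0.1687905]
bot centre [ 0.56435959 -0.2352976 ] yaw x axis(to free end) 108.17626104376365
```

```bash
cat >> m.py <<'E'
print('----')
F=5
Sb=cv2.resize(c['color'][...,2].astype(np.float32),None,fx=F,fy=F,interpolation=cv2.INTER_LINEAR)
Ss=cv2.resize(hsv[...,1].astype(np.float32),None,fx=F,fy=F,interpolation=cv2.INTER_LINEAR)
for u in (270,274,277,280,284,286):
    col=Ss[:,int((u+.5)*F)]; cr=[i for i in range(110*F,145*F) if col[i]>=60>col[i+1]]
    red=cv2.GaussianBlur(Sb,(5,5),0)[:,int((u+.5)*F)]; gr=np.diff(red)[165*F:186*F]; 
    for nm,v in [('top',cr[0] if cr else None),('crease',165*F+np.argmin(gr))]:
        if v:
            X=onplane(c,[[u,(v+.5)/F-.5]],o,n)[0]-o; print(u,nm,round((v+.5)/F-.5,1),'up %.1f y %.1f'%(X@up*1000,X@y*1000))
mid=o-.003*n-.0035*up+.0007*y
print('mid',mid,'grip',mid-.045*up)
b=(H>100)&(H<125)&(S>110)&box(298,312,120,200); P,uv=cloud(c,b)
q=(P-o); print('post y mm',np.percentile(q@y*1000,[2,20,50,80,98]),'n',np.percentile(q@n*1000,[5,50,95]))
E
python3 m.py | sed -n '/----/,$p'
```

```text
----
270 top 127.4 up 66.7 y 14.6
270 crease 182.4 up -107.0 y 31.0
274 top 127.4 up 66.5 y 4.9
274 crease 182.4 up -107.3 y 20.1
277 top 127.2 up 67.0 y -2.5
277 crease 182.4 up -107.5 y 11.9
280 top 127.2 up 66.8 y -9.8
280 crease 181.4 up -104.2 y 3.5
284 top 127.0 up 67.2 y -19.5
284 crease 181.4 up -104.5 y -7.4
286 top 124.8 up 73.3 y -24.8
286 crease 181.4 up -104.7 y -12.8
mid [0.58293935 0.04396698 0.13535424] grip [0.554076   0.04336974 0.1008354 ]
post y mm [-69.90679824 -68.05277157 -64.96997412 -55.56216398 -48.8440894 ] n [-29.16153443 -10.84015959  -5.7080029 ]
```

```bash
python3 -m jog '{"xyz":[[0.02,-0.015,-0.05],[0.06,-0.05,-0.07],[0.11,-0.085,-0.07],[0.155,-0.12,-0.07],[0.2,-0.16,-0.07],[0.24,-0.195,-0.07],[0.28,-0.225,-0.07],[0.3,-0.24,-0.07]],"twist":[0.05,0.1,0.15,0.2,0.223,0.223,0.223,0.223],"hand":[85,85,85,85,85,85,85,85]}' 40
```

```text
time: 1.1
ee_pos: [0.3608, -0.202, 0.301]
tcp_rot: [-180.0, 0.0, 1.4]
wrist_force: [-0.2, -0.1, 0.3]
opening: 0.0724
```

```bash
python3 -m jog '{"xyz":[[0.03,-0.04,0],[0.06,-0.085,0],[0.1,-0.13,0],[0.13,-0.175,0],[0.155,-0.215,0.01],[0.166,-0.241,0.03],[0.166,-0.241,0.04],[0.166,-0.241,0.04]],"twist":[0.003,0.003,0.003,0.003,0.003,0.003,0.003,0.003],"hand":[85,85,85,85,85,85,85,85]}'
cat > g.py <<'E'
from h import *
from workcell import sensors,optics
import sys
from scipy.spatial.transform import Rotation as R
s=sensors.sense(); Rt=R.from_euler('xyz',s['tcp_rot'],degrees=True).as_matrix()
for n in('side','top'):
    c=optics.camera(n); pickle.dump(c,open(f'{n}_{sys.argv[1]}.pkl','wb')); cv2.imwrite(f'pics/{n}_{sys.argv[1]}.png',c['color'])
    P,uv=cloud(c,np.ones((400,640),bool)); q=(P-s['ee_pos'])@Rt*1000
    k=(abs(q[:,0])<90)&(abs(q[:,1])<90)&(q[:,2]<15)&(q[:,2]>-140); q=q[k]
    print(n,'n',k.sum())
    for z in range(-140,15,10):
        w=q[(q[:,2]>=z)&(q[:,2]<z+10)]
        if len(w)>4: print(z,len(w),'x',np.percentile(w[:,0],[2,98]).round(),'y',np.percentile(w[:,1],[2,98]).round())
E
python3 g.py hov
```

```text
time: 2.1
ee_pos: [0.5199, 0.0398, 0.26]
tcp_rot: [180.0, 0.2, 1.0]
wrist_force: [-0.0, -1.1, 0.1]
opening: 0.0722
side n 968
-140 122 x [-36.  31.] y [-38.   1.]
-130 43 x [-27.  11.] y [-39. -17.]
-120 103 x [-11.  11.] y [-69. -10.]
-110 126 x [-19.  19.] y [-70.  15.]
-100 88 x [-18.  18.] y [-69.  13.]
-90 94 x [-16.  12.] y [-71.  58.]
-80 62 x [-16.  11.] y [-70.  67.]
-70 83 x [-13.  11.] y [-69.  63.]
-60 48 x [-12.  12.] y [-68.  56.]
-50 32 x [-10.   6.] y [-50.  42.]
-40 56 x [-10.  11.] y [-52.  41.]
-30 62 x [-10.  11.] y [-51.  41.]
-20 41 x [-10.   9.] y [-49.  40.]
-10 8 x [-1.  9.] y [-42.  39.]
top n 363
-140 16 x [-37.  -9.] y [ 9. 39.]
-130 10 x [-10.   5.] y [38. 40.]
-120 141 x [-12.  11.] y [40. 70.]
-110 31 x [-13.  11.] y [33. 70.]
-100 19 x [-18.   5.] y [26. 69.]
-90 23 x [-17.  -9.] y [24. 68.]
-80 38 x [-17.  -4.] y [28. 69.]
-70 44 x [-13.   6.] y [43. 67.]
-60 24 x [-12.   8.] y [41. 55.]
-40 5 x [-11.  -5.] y [40. 53.]
-30 9 x [-11.  -7.] y [39. 52.]
```

```bash
python3 -m jog '{"xyz":[[0.03,-0.003,0.02],[0.03,-0.003,0.06],[0.03,-0.003,0.1],[0.03,-0.003,0.13],[0.03,-0.003,0.15],[0.03,-0.003,0.16],[0.03,-0.003,0.16],[0.03,-0.003,0.16]],"twist":[0,0,0,0,0,0,0,0],"hand":[85,85,85,85,85,85,85,85]}'; python3 g.py pre; python3 - <<'E'
import cv2
s=cv2.imread('pics/side_pre.png')[150:270,180:340]; t=cv2.imread('pics/top_pre.png')[100:220,200:360]
cv2.imwrite('pics/pre.png',cv2.resize(cv2.hconcat([s,t]),None,fx=2.5,fy=2.5,interpolation=cv2.INTER_CUBIC))
E
```

```text
time: 3.2
ee_pos: [0.5518, 0.0435, 0.1029]
tcp_rot: [180.0, -0.2, 1.0]
wrist_force: [0.3, 0.4, 0.1]
opening: 0.0726
side n 1700
-140 88 x [-36.  31.] y [-38.   2.]
-130 32 x [-26.  13.] y [-39. -20.]
-120 89 x [-10.  11.] y [-68. -19.]
-110 89 x [-18.  19.] y [-70.  10.]
-100 73 x [-18.  19.] y [-69.  14.]
-90 135 x [-16.  83.] y [-69.  63.]
-80 241 x [-16.  85.] y [-80.  64.]
-70 232 x [-11.  88.] y [-78.  65.]
-60 109 x [-11.  62.] y [-67.  66.]
-50 80 x [-10.  64.] y [-44.  67.]
-40 73 x [-10.  66.] y [-51.  65.]
-30 64 x [-10.  60.] y [-51.  64.]
-20 34 x [-10.  46.] y [-48.  49.]
-10 102 x [-43.  79.] y [-55.  65.]
0 187 x [-37.  46.] y [-59.  27.]
10 72 x [-26.  29.] y [-53.  64.]
top n 748
-140 18 x [-36.   2.] y [13. 40.]
-120 85 x [-12.  12.] y [40. 69.]
-110 29 x [-13.  11.] y [34. 71.]
-100 12 x [-17.   8.] y [28. 71.]
-90 33 x [-17.  89.] y [24. 70.]
-80 123 x [-16.  82.] y [24. 69.]
-70 140 x [-13.  87.] y [26. 68.]
-60 59 x [-13.  88.] y [30. 73.]
-50 15 x [-10.  84.] y [45. 70.]
-40 12 x [-11.  48.] y [41. 69.]
-30 9 x [-11.  38.] y [40. 69.]
-20 7 x [21. 36.] y [69. 71.]
-10 59 x [-44.  43.] y [ 2. 71.]
0 98 x [-38.  47.] y [ 1. 70.]
10 47 x [-25.   2.] y [-2. 70.]
```

View pics/pre.png

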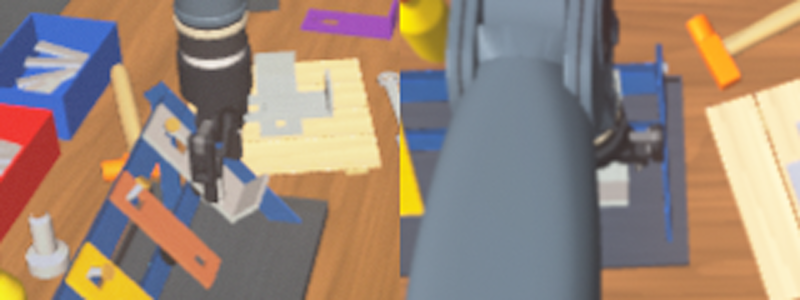

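```bash
python3 -m jog '{"xyz":[[0,0,0.008],[0,0,0.015],[0,0,0.015],[0,0,0.015],[0,0,0.015],[0,0,0.015],[0,0,0.015],[0,0,0.015]],"twist":[0,0,0,0,0,0,0,0],"hand":[85,85,60,50,45,45,45,45]}' 90
```

```text
time: 4.3
ee_pos: [0.5498, 0.0442, 0.0859]
tcp_rot: [-179.9, 0.1, 1.0]
wrist_force: [-4.4, 2.8, 0.8]
opening: 0.0538
```

```bash
python3 -m jog '{"xyz":[[0.0015,0,-0.002],[0.003,0,-0.004],[0.0045,0,-0.0055],[0.0052,0,-0.0062]],"twist":[0,0,0,0],"hand":[45,45,45,45]}'; python3 -m jog '{"xyz":[[0.0013,0,-0.0015],[0.0026,0,-0.003],[0.0038,0,-0.0046],[0.0038,0,-0.0046]],"twist":[0,0,0,0],"hand":[45,45,45,45]}'
```

```text
time: 4.8
ee_pos: [0.5543, 0.0433, 0.0912]
tcp_rot: [179.9, 0.3, 1.0]
wrist_force: [-6.0, 0.3, -4.2]
opening: 0.0528
time: 5.3
ee_pos: [0.5582, 0.0433, 0.096]
tcp_rot: [179.9, 0.2, 1.0]
wrist_force: [-5.9, -0.8, -2.9]
opening: 0.0539
```

```bash
python3 -m jog '{"xyz":[[0.0013,0,-0.0015],[0.0026,0,-0.003],[0.0042,0,-0.0052],[0.0048,0,-0.0058],[0.0048,0,-0.0058]],"twist":[0,0,0,0,0],"hand":[45,45,45,45,45]}'; python3 -m jog '{"xyz":[[0,-0.001,0],[0,-0.002,0],[0,-0.003,0],[0,-0.003,0]],"twist":[0,0,0,0],"hand":[45,45,45,45]}'
```

```text
time: 5.92
ee_pos: [0.5631, 0.0434, 0.1018]
tcp_rot: [179.9, 0.2, 1.0]
wrist_force: [-5.7, -0.1, -3.6]
opening: 0.0537
time: 6.42
ee_pos: [0.5635, 0.0448, 0.1024]
tcp_rot: [179.7, 0.2, 0.9]
wrist_force: [-5.9, -3.3, -2.3]
opening: 0.0533
```

```bash
python3 -m jog '{"xyz":[[0,-0.001,0],[0,-0.002,0],[0,-0.003,0],[0,-0.003,0]],"twist":[0,0,0,0],"hand":[45,45,45,45]}'; python3 g.py lift >/dev/null;  python3 - <<'E'
import cv2
s=cv2.imread('pics/side_lift.png')[160:240,200:300]
cv2.imwrite('pics/lift.png',cv2.resize(s,None,fx=7,fy=7,interpolation=cv2.INTER_CUBIC))
E
```

```text
time: 6.92
ee_pos: [0.5639, 0.0475, 0.1029]
tcp_rot: [179.7, 0.1, 0.9]
wrist_force: [-5.8, -3.8, -0.8]
opening: 0.0537
```

View pics/lift.png

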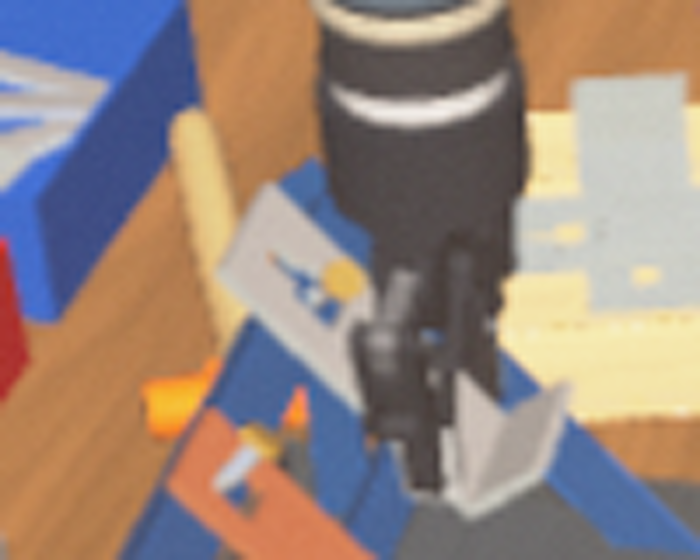

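```bash
cat > t.py <<'E'
from h import *
n=np.array([-.767,-.0159,.6415]);up=np.array([.6414,.0133,.7671]);y=np.array([-.0207,.9998,0])
o=np.array([.5829,.04327,.13996]); mid0=o-.003*n-.004*up+.0007*y
A=pickle.load(open('top0.pkl','rb'));B=pickle.load(open('side_lift.pkl','rb'))
hsv=cv2.cvtColor(B['color'],cv2.COLOR_BGR2HSV); m=np.zeros((400,640),bool); m[190:210,240:258]=1
m&=(hsv[...,0]>8)&(hsv[...,0]<25)&(hsv[...,1]>90); v,u=np.nonzero(m); print(u.mean(),v.mean(),len(u))
L=[]
for c,p in((A,[273.55,138.41]),(B,[u.mean(),v.mean()])):
    T=np.asarray(c['world_from_camera']); d=(rays(c,[p])@T[:3,:3].T)[0]; d/=np.linalg.norm(d); L.append((T[:3,3],d))
M=sum(np.eye(3)-np.outer(d,d) for _,d in L); X=np.linalg.solve(M,sum((np.eye(3)-np.outer(d,d))@p for p,d in L))
print('head',X,'gap',[np.linalg.norm(np.cross(X-p,d))*1000 for p,d in L])
q=X-mid0; print('head rel mid0: up %.1f y %.1f n %.1f'%(q@up*1e3,q@y*1e3,q@n*1e3))
P,uv=cloud(B,m); q=np.median(P,0)-mid0; print('side depth head rel mid0: up %.1f y %.1f n %.1f'%(q@up*1e3,q@y*1e3,q@n*1e3))
D=np.array([.5639,.0475,.1029])-[.5498,.0442,.0859]; print('disp up %.1f y %.1f n %.1f'%(D@up*1e3,D@y*1e3,D@n*1e3),'opening up',29+D@up*1e3)
# bracket plane now from side view
g=(hsv[...,1]<45)&(hsv[...,2]>120); mm=np.zeros((400,640),bool); mm[185:218,231:252]=1
P,uv=cloud(B,g&mm); q=(P-mid0)
k=abs(q@n)<.02; o2=P[k].mean(0); nn=np.linalg.svd(P[k]-o2)[2][2]; nn*=np.sign(nn[2]); print(k.sum(),nn,'tilt',np.degrees(np.arccos(nn[2])),'n offset',np.median(q[k]@n)*1e3)
E
python3 t.py
```

```text
248.6 199.56 25
head [0.60050682 0.05075835 0.18295719] gap [np.float64(0.3713098648730781), np.float64(0.37130986487307815)]
head rel mid0: up 48.4 y 6.4 n 17.0
side depth head rel mid0: up 50.1 y 8.6 n 19.6
disp up 22.1 y 3.0 n 0.0 opening up 51.128330000000005
302 [-0.78184487 -0.03174549  0.6226643 ] tilt 51.48904234104746 n offset 1.6875494846072336
```

```bash
python3 -m jog '{"xyz":[[-0.001,-0.001,0],[-0.002,-0.002,0],[-0.0025,-0.0035,0],[-0.0025,-0.004,0],[-0.0025,-0.004,0]],"twist":[0,0,0,0,0],"hand":[45,45,45,45,45]}'
```

```text
time: 7.65
ee_pos: [0.5631, 0.0527, 0.1032]
tcp_rot: [179.8, -0.1, 0.9]
wrist_force: [1.2, -4.4, -3.7]
opening: 0.0533
```

```bash
python3 -m jog '{"xyz":[[-0.001,0.001,0],[-0.002,0.0015,-0.001],[-0.003,0.0015,-0.0015],[-0.0038,0.0015,-0.002],[-0.0038,0.0015,-0.002]],"twist":[0,0,0,0,0],"hand":[45,45,45,45,45]}'
```

```text
time: 8.28
ee_pos: [0.5579, 0.0525, 0.1048]
tcp_rot: [-180.0, 0.0, 1.0]
wrist_force: [1.7, -3.0, -5.7]
opening: 0.0535
```

```bash
python3 -m jog '{"xyz":[[0,0.001,0],[-0.0005,0.0015,-0.001],[-0.001,0.0015,-0.0017],[-0.0018,0.0015,-0.0023],[-0.0018,0.0015,-0.0023]],"twist":[0,0,0,0,0],"hand":[45,45,45,45,45]}'; python3 g.py out1 >/dev/null;  python3 - <<'E'
import cv2
s=cv2.imread('pics/side_out1.png')[160:240,200:300]
cv2.imwrite('pics/out1.png',cv2.resize(s,None,fx=7,fy=7,interpolation=cv2.INTER_CUBIC))
E
```

```text
time: 8.9
ee_pos: [0.5564, 0.051, 0.1074]
tcp_rot: [-180.0, -0.0, 1.0]
wrist_force: [0.3, -0.2, -5.1]
opening: 0.0536
```

View pics/out1.png

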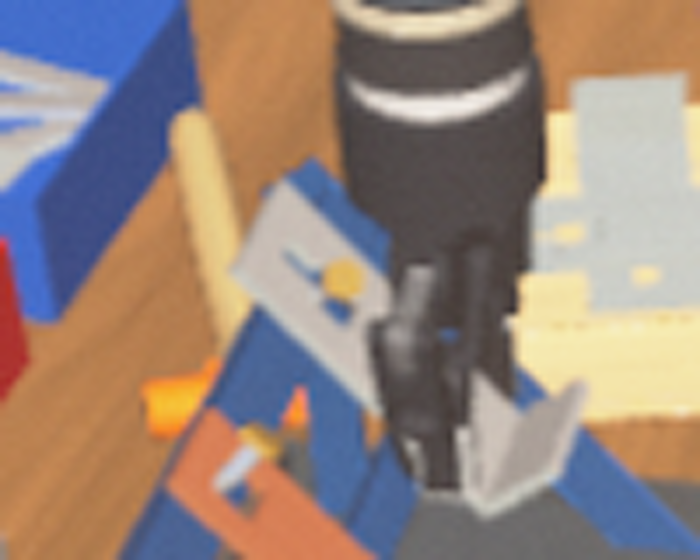

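```bash
python3 -m jog '{"xyz":[[-0.0015,0,-0.0013],[-0.003,0,-0.0026],[-0.004,0,-0.0035],[-0.005,0,-0.0042],[-0.005,0,-0.0042]],"twist":[0,0,0,0,0],"hand":[45,45,45,45,45]}'
```

```text
time: 9.62
ee_pos: [0.5514, 0.0508, 0.1115]
tcp_rot: [-180.0, -0.0, 1.0]
wrist_force: [0.3, 0.1, -4.5]
opening: 0.0538
```

```bash
python3 -m jog '{"xyz":[[-0.0015,0,-0.0013],[-0.003,0,-0.0026],[-0.0045,0,-0.0039],[-0.006,0,-0.005],[-0.008,0,-0.0067],[-0.008,0,-0.0067]],"twist":[0,0,0,0,0,0],"hand":[45,45,45,45,45,45]}';python3 -m jog '{"xyz":[[-0.002,0,-0.0017],[-0.005,0,-0.004],[-0.009,0,-0.0075],[-0.013,0,-0.011],[-0.016,0,-0.014],[-0.016,0,-0.014]],"twist":[0,0,0,0,0,0],"hand":[45,45,45,45,45,45]}'
```

```text
time: 10.38
ee_pos: [0.5434, 0.0507, 0.1183]
tcp_rot: [-180.0, -0.0, 1.0]
wrist_force: [0.6, 0.2, -4.5]
opening: 0.0534
time: 11.12
ee_pos: [0.5275, 0.0504, 0.1327]
tcp_rot: [180.0, -0.1, 1.0]
wrist_force: [0.0, -0.4, -5.0]
opening: 0.0535
```

```bash
python3 -m jog '{"xyz":[[-0.01,0,-0.01],[-0.03,0,-0.03],[-0.05,0.0,-0.055],[-0.07,0.02,-0.08],[-0.08,0.05,-0.1],[-0.09,0.08,-0.11],[-0.1,0.1,-0.12],[-0.1,0.1,-0.12]],"twist":[0,0,0,0,0,0,0,0],"hand":[45,45,45,45,45,45,45,45]}'; cat > b.py <<'E'
from h import *
from workcell import sensors,optics
import sys
from scipy.spatial.transform import Rotation as R
s=sensors.sense(); e=s['ee_pos']; c=optics.camera('side'); pickle.dump(c,open(f'side_{sys.argv[1]}.pkl','wb')); t=optics.camera('top'); pickle.dump(t,open(f'top_{sys.argv[1]}.pkl','wb'))
p=proj(c,e)[0].astype(int); q=proj(t,e)[0].astype(int); print(p,q,e,s['wrist_force'])
f=lambda im,p:cv2.resize(cv2.copyMakeBorder(im,80,80,80,80,0)[p[1]+80-50:p[1]+80+50,p[0]+80-50:p[0]+80+50],(400,400),interpolation=cv2.INTER_CUBIC)
cv2.imwrite(f'pics/{sys.argv[1]}.png',cv2.hconcat([f(c['color'],p),f(t['color'],q)]))
Rt=R.from_euler('xyz',s['tcp_rot'],degrees=True).as_matrix()
for n,k in(('side',c),('top',t)):
    h=cv2.cvtColor(k['color'],cv2.COLOR_BGR2HSV); P,uv=cloud(k,(h[...,1]<45)&(h[...,2]>100)); Q=(P-e)@Rt*1000
    m=(abs(Q)<[130,32,130]).all(1); Q=Q[m]
    best=None; rng=np.random.default_rng(0)
    for _ in range(300):
        a=Q[rng.choice(len(Q),3,False)]; nn=np.cross(a[1]-a[0],a[2]-a[0]); nn/=np.linalg.norm(nn)+1e-9
        i=abs((Q-a[0])@nn)<2.5
        if best is None or i.sum()>best.sum(): best=i
    o=Q[best].mean(0); nn=np.linalg.svd(Q[best]-o)[2][2]; nn*=-np.sign(nn[2]); 
    print(n,len(Q),best.sum(),'o',o.round(1),'n(tool)',nn.round(3),'pitch deg (free end up +)',np.degrees(np.arctan2(-nn[0],-nn[2])).round(1),'ext x',np.percentile(Q[best][:,0],[1,99]).round(),'y',np.percentile(Q[best][:,1],[1,99]).round(),'z',np.percentile(Q[best][:,2],[1,99]).round())
E
python3 b.py held
```

```text
time: 12.12
ee_pos: [0.4289, -0.0525, 0.254]
tcp_rot: [179.9, -0.2, 0.9]
wrist_force: [0.4, -0.4, -4.0]
opening: 0.0533
[320 163] [315 203] [ 0.42889721 -0.05253874  0.25396053] [ 0.3562427  -0.44819001 -4.00553662]
side 500 332 o [ 41.3  -5.2 -61.5] n(tool) [-0.763  0.    -0.647] pitch deg (free end up +) 49.7 ext x [-13.  74.] y [-31.  28.] z [-101.    2.]Traceback (most recent call last):
  File "b.py", line 15, in <module>
    a=Q[rng.choice(len(Q),3,False)]; nn=np.cross(a[1]-a[0],a[2]-a[0]); nn/=np.linalg.norm(nn)+1e-9
        ~~~~~~~~~~^^^^^^^^^^^^^^^^
  File "numpy/random/_generator.pyx", line 864, in numpy.random._generator.Generator.choice
ValueError: a must be a positive integer unless no samples are taken
```

View pics/held.png

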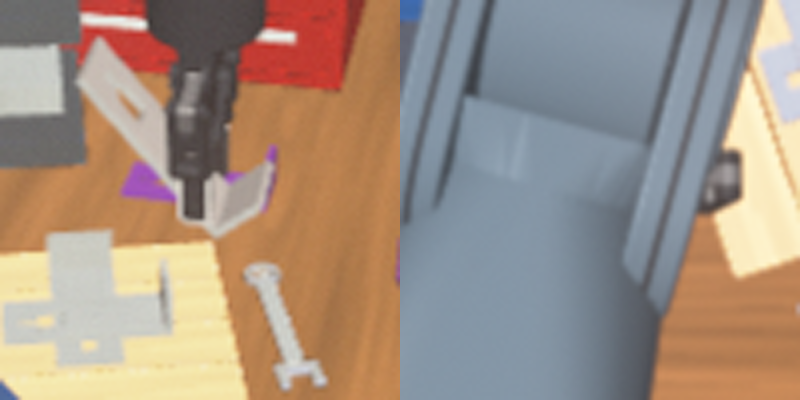

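```bash
python3 -m jog '{"xyz":[[-0.03,0.01,0.02],[-0.07,0.02,0.06],[-0.1,0.03,0.11],[-0.13,0.035,0.15],[-0.139,0.035,0.19],[-0.139,0.035,0.22],[-0.139,0.035,0.234],[-0.139,0.035,0.234]],"twist":[0,0,0,0,0,0,0,0],"hand":[45,45,45,45,45,45,45,45]}'; python3 -m jog '{"xyz":[[0,0,0.002],[0,0,0.005],[0,0,0.008],[0,0,0.008]],"twist":[0,0,0,0],"hand":[45,45,45,45]}' 40
```

```text
time: 13.22
ee_pos: [0.2902, -0.088, 0.0174]
tcp_rot: [-179.9, 0.1, 1.1]
wrist_force: [0.4, 0.4, -4.3]
opening: 0.0529
time: 13.72
ee_pos: [0.2908, -0.0888, 0.0101]
tcp_rot: [-180.0, 0.0, 1.0]
wrist_force: [-0.3, 0.9, -4.6]
opening: 0.0535
```

```bash
python3 -m jog '{"xyz":[[0,0,0.002],[0,0,0.004],[0,0,0.004]],"twist":[0,0,0],"hand":[45,45,45]}';python3 -m jog '{"xyz":[[0,0,0.001],[0,0,0.002],[0,0,0.003],[0,0,0.003]],"twist":[0,0,0,0],"hand":[45,45,45,45]}'
```

```text
time: 14.1
ee_pos: [0.2915, -0.089, 0.0086]
tcp_rot: [180.0, -0.1, 1.0]
wrist_force: [-3.7, 3.3, 10.0]
opening: 0.0535
time: 14.6
ee_pos: [0.2921, -0.0891, 0.008]
tcp_rot: [180.0, -0.1, 1.0]
wrist_force: [-8.4, 6.0, 24.2]
opening: 0.0533
```

```bash
python3 -m jog '{"xyz":[[0,0,0.001],[0,0,0.002],[0,0,0.003],[0,0,0.003]],"twist":[0,0,0,0],"hand":[45,45,45,45]}'; sed -i "s/(('side',c),('top',t))/(('side',c),)/" b.py; python3 b.py tbl
```

```text
time: 15.1
ee_pos: [0.2938, -0.0896, 0.0069]
tcp_rot: [179.9, -0.3, 1.0]
wrist_force: [-8.0, 7.0, 31.6]
opening: 0.0532
[366 231] [329 263] [ 0.29378193 -0.08963281  0.00686572] [-7.9595534   6.9839728  31.62562932]
side 447 291 o [ 44.3  -4.1 -57.6] n(tool) [-0.698  0.003 -0.716] pitch deg (free end up +) 44.3 ext x [-16.  83.] y [-30.  29.] z [-95.   1.]
```

```bash
python3 -m jog '{"xyz":[[0,0,0],[0,0,0.001],[0,0,0.002],[0,0,0.002]],"twist":[0,0,0,0],"hand":[45,45,45,45]}' 20; python3 b.py tbl
```

```text
time: 15.7
ee_pos: [0.2953, -0.09, 0.0059]
tcp_rot: [179.9, -0.5, 1.0]
wrist_force: [-6.7, 8.4, 33.9]
opening: 0.0532
[365 232] [329 262] [ 0.29530293 -0.08995945  0.0058732 ] [-6.72127962  8.42756045 33.88717366]
side 462 290 o [ 44.8  -3.2 -55.3] n(tool) [-0.669 -0.009 -0.743] pitch deg (free end up +) 42.0 ext x [-17.  85.] y [-30.  27.] z [-92.  -0.]
```

```bash
python3 -m jog '{"xyz":[[0,0,-0.003],[0,0,-0.006],[0,0,-0.008],[0,0,-0.008],[0,0,-0.008],[0,0,-0.008]],"twist":[0,0,0,0,0,0],"hand":[45,45,60,64,66,68]}' 20; python3 b.py tbl
```

```text
time: 16.55
ee_pos: [0.2899, -0.0885, 0.0054]
tcp_rot: [-179.9, 0.1, 1.0]
wrist_force: [-1.3, -0.8, 0.2]
opening: 0.0582
[367 232] [328 264] [ 0.28986754 -0.08845787  0.0054387 ] [-1.29074795 -0.82778997  0.18705468]
side 456 348 o [65.8 -2.5 -0.9] n(tool) [ 0.002 -0.007 -1.   ] pitch deg (free end up +) -0.1 ext x [ 14. 124.] y [-29.  27.] z [-3.  1.]
```

```bash
python3 -m jog '{"xyz":[[0,0,0.001],[0,0,0.003],[0,0,0.005],[0,0,0.005]],"twist":[0,0,0,0],"hand":[70,70,70,70]}' 20; python3 -m jog '{"xyz":[[0,0,0.001],[0,0,0.002],[0,0,0.003],[0,0,0.003]],"twist":[0,0,0,0],"hand":[70,70,70,70]}'
```

```text
time: 17.15
ee_pos: [0.2906, -0.0887, 0.0008]
tcp_rot: [-180.0, 0.0, 1.0]
wrist_force: [-0.9, 0.0, 0.1]
opening: 0.0602
time: 17.65
ee_pos: [0.2908, -0.0888, -0.002]
tcp_rot: [-180.0, 0.0, 1.0]
wrist_force: [-0.4, -0.0, -0.2]
opening: 0.0599
```

```bash
python3 -m jog '{"xyz":[[0,0,0.001],[0,0,0.002],[0,0,0.002]],"twist":[0,0,0],"hand":[70,70,70]}'; python3 -m jog '{"xyz":[[0,0,0],[0,0,0],[0,0,0],[0,0,0]],"twist":[0,0,0,0],"hand":[60,50,45,45]}' 60
```

```text
time: 18.02
ee_pos: [0.2907, -0.0888, -0.004]
tcp_rot: [-180.0, 0.0, 1.0]
wrist_force: [0.6, 0.3, 0.1]
opening: 0.0596
time: 18.52
ee_pos: [0.291, -0.0891, -0.0035]
tcp_rot: [180.0, -0.0, 1.0]
wrist_force: [-1.2, -1.5, 4.3]
opening: 0.0544
```

```bash
python3 -m jog '{"xyz":[[0,0,0],[0,0,0],[0,0,-0.005],[0,0,-0.02],[0,0,-0.04],[0,0,-0.06],[0,0,-0.06]],"twist":[0,0,0,0,0,0,0],"hand":[45,45,45,45,45,45,45]}' 100; python3 b.py reg
```

```text
time: 19.4
ee_pos: [0.292, -0.0895, 0.0577]
tcp_rot: [179.9, -0.2, 1.0]
wrist_force: [-0.2, -0.7, -4.4]
opening: 0.0538
[368 218] [329 264] [ 0.29203802 -0.0894561   0.05770717] [-0.23630545 -0.6759303  -4.42906223]
side 466 368 o [66.9 -2.5 -9.2] n(tool) [ 0.002 -0.001 -1.   ] pitch deg (free end up +) -0.1 ext x [ 14. 123.] y [-30.  28.] z [-12.  -7.]
```

```bash
python3 -c "
from workcell import sensors;s=sensors.sense();print(s['joints'])"; python3 -m jog '{"xyz":[[0,0,-0.03],[0.02,0.01,-0.06],[0.06,0.02,-0.07],[0.11,0.04,-0.07],[0.16,0.06,-0.07],[0.2,0.075,-0.07],[0.24,0.084,-0.07],[0.249,0.084,-0.07]],"twist":[0.05,0.2,0.38,0.56,0.74,0.92,1.1,1.274],"hand":[45,45,45,45,45,45,45,45]}'; python3 -m jog '{"xyz":[[0,0,0],[0,0,0]],"twist":[0,0],"hand":[45,45]}'; python3 -c "
from workcell import sensors;s=sensors.sense();print(s['joints'],s['ee_pos'],s['tcp_rot'])"
```

```text
[-2.96994410e+01 -3.14949042e+01 -4.20989450e+01  7.94367126e+01
  5.60918107e-03  1.49280895e+02]
time: 20.5
ee_pos: [0.4006, -0.2816, 0.1242]
tcp_rot: [-171.8, 1.2, -48.3]
wrist_force: [-0.0, -0.4, -5.3]
opening: 0.0536
time: 20.75
ee_pos: [0.4009, -0.28, 0.125]
tcp_rot: [-171.8, 1.2, -48.1]
wrist_force: [1.1, -0.5, -4.1]
opening: 0.0533
[-48.16944384  -2.3512783  -11.91155195  81.61900726   8.21946884
 179.94317776] [ 0.40086146 -0.27995913  0.1249981 ] [-171.77937747    1.17115673  -48.11319355]
```

```bash
python3 -m jog '{"xyz":[[0,0,0],[0,0,0],[0,0,0],[0,0,0],[0,0,0],[0,0,0],[0,0,0],[0,0,0]],"twist":[-0.18,-0.36,-0.54,-0.72,-0.9,-1.08,-1.26,-1.44],"hand":[45,45,45,45,45,45,45,45]}'; python3 -c "
from workcell import sensors;s=sensors.sense();print(s['joints'],s['ee_pos'],s['tcp_rot'])"
```

```text
time: 21.75
ee_pos: [0.4018, -0.2796, 0.126]
tcp_rot: [-177.9, -8.0, 34.6]
wrist_force: [-0.3, -0.0, -4.8]
opening: 0.0539
[-48.03938338  -2.428076   -11.87078235  81.60152122   8.18298446
  97.09213587] [ 0.40175549 -0.27963433  0.1259557 ] [-177.93663928   -7.9883909    34.6496937 ]
```

```bash
for i in 1; do python3 -m jog '{"xyz":[[0,0,0],[0,0,0],[0,0,0],[0,0,0],[0,0,0],[0,0,0],[0,0,0],[0,0,0]],"twist":[-0.18,-0.36,-0.54,-0.72,-0.9,-1.08,-1.26,-1.44],"hand":[45,45,45,45,45,45,45,45]}'; python3 -m jog '{"xyz":[[0,0,0],[0,0,0],[0,0,0],[0,0,0],[0,0,0],[0,0,0],[0,0,0],[0,0,0]],"twist":[-0.18,-0.36,-0.54,-0.72,-0.9,-1.08,-1.26,-1.44],"hand":[45,45,45,45,45,45,45,45]}';  python3 -m jog '{"xyz":[[0,0,0],[0,0,0],[0,0,0],[0,0,0],[0,0,0],[0,0,0],[0,0,0],[0,0,0]],"twist":[-0.18,-0.36,-0.54,-0.72,-0.9,-1.08,-1.26,-1.44],"hand":[45,45,45,45,45,45,45,45]}'; python3 -m jog '{"xyz":[[0,0,0],[0,0,0],[0,0,0]],"twist":[-0.17,-0.34,-0.4],"hand":[45,45,45]}'; done;  python3 -c "
from workcell import sensors;s=sensors.sense();print(s['joints'],s['ee_pos'],s['tcp_rot'])"
```

```text
time: 22.75
ee_pos: [0.402, -0.2798, 0.1261]
tcp_rot: [172.3, -3.0, 117.5]
wrist_force: [0.7, 0.2, -4.7]
opening: 0.0542
time: 23.75
ee_pos: [0.4021, -0.2796, 0.1261]
tcp_rot: [175.9, 7.2, -160.4]
wrist_force: [-0.2, -0.3, -4.1]
opening: 0.054
time: 24.75
ee_pos: [0.4019, -0.2794, 0.1259]
tcp_rot: [-173.4, 5.0, -77.4]
wrist_force: [-0.3, 0.5, -4.0]
opening: 0.0536
time: 25.12
ee_pos: [0.4018, -0.2794, 0.1259]
tcp_rot: [-172.0, 2.0, -54.8]
wrist_force: [-0.0, 0.3, -4.8]
opening: 0.0536
[ -48.03715915   -2.42405064  -11.87518448   81.61598495    8.21547577
 -173.14759573] [ 0.40179665 -0.27938777  0.12591183] [-171.96852077    2.03654468  -54.82321624]
```

```bash
python3 -m jog '{"xyz":[[0,0,0],[0,0,0],[0,0,0]],"twist":[-0.12,-0.2,-0.25],"hand":[45,45,45]}';  python3 -c "
from workcell import sensors;s=sensors.sense();print(s['joints'],s['ee_pos'],s['tcp_rot'])"
```

```text
time: 25.5
ee_pos: [0.4242, -0.2559, 0.1259]
tcp_rot: [-173.3, 0.0, -43.3]
wrist_force: [-0.6, 0.6, -4.0]
opening: 0.0534
[ -43.19950079   -2.41563722  -11.73703895   80.6992628     6.73104215
 -179.94381745] [ 0.42419897 -0.25587387  0.12591191] [-1.73268981e+02  2.72496068e-02 -4.32552961e+01]
```

```bash
python3 -m jog '{"xyz":[[0,0,-0.02],[0,0,-0.02],[0,0,-0.02],[0,0,-0.02]],"twist":[-0.1,-0.2,-0.3,-0.3],"hand":[45,45,45,45]}';  python3 -c "
from workcell import sensors;s=sensors.sense();print(s['joints'],s['ee_pos'],s['tcp_rot'])"
```

```text
time: 26.0
ee_pos: [0.4667, -0.1858, 0.1459]
tcp_rot: [-176.7, -1.8, -31.5]
wrist_force: [-0.6, -0.7, -5.2]
opening: 0.0536
[ -31.48155083   -3.17129029  -10.02492498   81.34388349    3.33917882
 -179.94614781] [ 0.46667686 -0.18579165  0.14585936] [-176.65913082   -1.79934431  -31.53533811]
```

```bash
python3 -m jog '{"xyz":[[0,0,0],[0,0,0],[0,0,0],[0,0,0]],"twist":[-0.1,-0.2,-0.27,-0.27],"hand":[45,45,45,45]}';  python3 -c "
from workcell import sensors;s=sensors.sense();print(s['joints'],s['ee_pos'],s['tcp_rot'])"
```

```text
time: 26.5
ee_pos: [0.492, -0.1214, 0.1457]
tcp_rot: [179.8, -2.5, -21.4]
wrist_force: [-0.2, -0.7, -5.0]
opening: 0.0537
[ -21.3279526    -2.8211305    -9.67286448   80.67365418   -0.18946762
 -179.94487695] [ 0.49197758 -0.12139132  0.14565482] [179.8129147   -2.47479297 -21.38312681]
```

```bash
python3 -m jog '{"xyz":[[0.01,0.005,0],[0.03,0.01,0],[0.05,0.02,0.005],[0.065,0.026,0.01],[0.065,0.026,0.02],[0.065,0.026,0.03],[0.065,0.026,0.03]],"twist":[0.17,0.34,0.51,0.68,0.84,0.883,0.883],"hand":[45,45,45,45,45,45,45]}';  python3 b.py ab; python3 -c "
from workcell import sensors;s=sensors.sense();print(s['joints'],s['ee_pos'],s['tcp_rot'])"
```

```text
time: 27.38
ee_pos: [0.5429, -0.1718, 0.1174]
tcp_rot: [-178.3, -1.6, -72.2]
wrist_force: [-0.7, -0.6, -4.9]
opening: 0.0536
[291 177] [361 167] [ 0.54290976 -0.17175811  0.11743824] [-0.71750403 -0.64467543 -4.94972329]
side 775 217 o [70.6  1.  91.3] n(tool) [ 0.108 -0.057 -0.993] pitch deg (free end up +) -6.2 ext x [ 18. 128.] y [-29.  30.] z [84. 99.]
[-2.42228160e+01  6.96098973e+00 -2.66500271e+00  7.78542889e+01
 -8.46546025e-02 -1.32094608e+02] [ 0.54390822 -0.17185452  0.11897514] [-178.18641704   -1.7515952   -72.15779606]
```

View pics/ab.png

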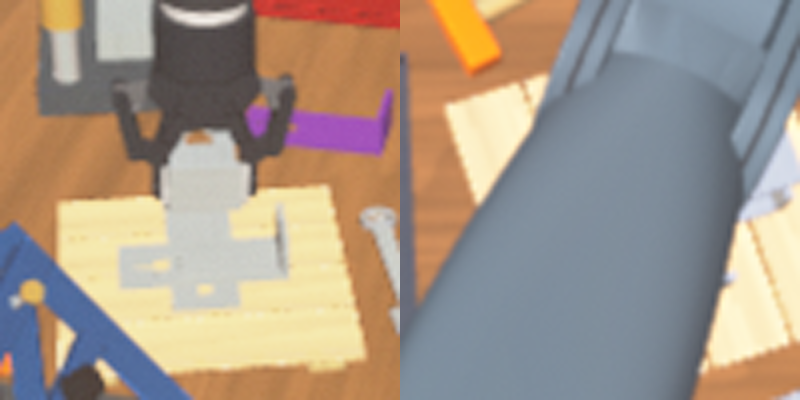

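```bash
python3 - <<'E'
from h import *
from workcell import sensors
from scipy.spatial.transform import Rotation as R
s=sensors.sense(); e=s['ee_pos'];Rt=R.from_euler('xyz',s['tcp_rot'],degrees=True).as_matrix(); print(e,s['tcp_rot'])
c=pickle.load(open('side_ab.pkl','rb')); h=cv2.cvtColor(c['color'],cv2.COLOR_BGR2HSV)
P,uv=cloud(c,(h[...,1]<45)&(h[...,2]>100)); Q=(P-e)@Rt*1000
k=(abs(Q[:,1])<35)&(Q[:,2]<8)&(Q[:,2]>-50)&(Q[:,0]<10)&(Q[:,0]>-40); q=Q[k]
print(k.sum(),np.percentile(q,[2,25,50,75,98],axis=0).round(1).tolist())
# reg view free end
c=pickle.load(open('side_reg.pkl','rb')); h=cv2.cvtColor(c['color'],cv2.COLOR_BGR2HSV)
P,uv=cloud(c,(h[...,1]<45)&(h[...,2]>100)); e0=np.array([.2920,-.0895,.0577]);R0=R.from_euler('xyz',[179.9,-.2,1.0],degrees=True).as_matrix();Q=(P-e0)@R0*1000
k=(abs(Q[:,2]+9)<5)&(abs(Q[:,1])<45)&(Q[:,0]<140)&(Q[:,0]>20);q=Q[k]; 
print(np.sort(q[:,0])[-15:].round(1),np.percentile(q[:,1],[0,1,99,100]).round(1))
E
```

```text
[ 0.54390822 -0.17185452  0.11897514] [-178.18641704   -1.7515952   -72.15779606]
257 [[-18.1, -31.9, -43.4], [-14.9, -16.9, -35.2], [-13.1, 1.1, -24.0], [-11.5, 16.6, -13.2], [-6.0, 32.1, -2.9]]
[121.  121.6 121.7 122.1 122.4 122.7 122.7 122.8 123.5 123.9 123.9 124.1
 124.1 124.4 124.6] [-32.8 -30.3  27.8  30.2]
```

```bash
python3 -m jog '{"xyz":[[-0.003,0.002,0.01],[-0.006,0.003,0.03],[-0.0063,0.003,0.05],[-0.0063,0.003,0.065],[-0.0063,0.003,0.075],[-0.0063,0.003,0.078],[-0.0063,0.003,0.078]],"twist":[0,0,0,0,0,0,0],"hand":[45,45,45,45,45,45,45]}';  python3 - <<'E'
from workcell import sensors
from scipy.spatial.transform import Rotation as R
s=sensors.sense();Rt=R.from_euler('xyz',s['tcp_rot'],degrees=True).as_matrix(); print(s['ee_pos'],s['tcp_rot'],'mid',s['ee_pos']+Rt@[.055,0,-.0062], 'z',Rt[:,2])
E
```

```text
time: 28.35
ee_pos: [0.5427, -0.1679, 0.0411]
tcp_rot: [-178.2, -1.8, -72.1]
wrist_force: [0.2, -0.9, -4.4]
opening: 0.0534
[ 0.54269123 -0.16793042  0.04109922] [-178.15256864   -1.78199561  -72.14274041] mid [ 0.5592993  -0.22013327  0.04900331] z [ 0.04021578 -0.01969743 -0.99899685]
```

```bash
python3 -m jog '{"xyz":[[0,0,0.004],[0,0,0.008],[0,0,0.01],[0,0,0.01]],"twist":[0,0,0,0],"hand":[45,45,45,45]}'; python3 -m jog '{"xyz":[[0,0,0.001],[0,0,0.002],[0,0,0.002]],"twist":[0,0,0],"hand":[45,45,45]}'
```

```text
time: 28.85
ee_pos: [0.5426, -0.1679, 0.0304]
tcp_rot: [-178.2, -1.7, -72.1]
wrist_force: [0.6, -0.2, -5.0]
opening: 0.0536
time: 29.22
ee_pos: [0.5429, -0.168, 0.0287]
tcp_rot: [-178.2, -1.8, -72.1]
wrist_force: [0.3, 0.1, -4.4]
opening: 0.0534
```

```bash
python3 -m jog '{"xyz":[[0,0,0.0008],[0,0,0.0015],[0,0,0.0015]],"twist":[0,0,0],"hand":[45,45,45]}'; python3 -m jog '{"xyz":[[0,0,0.0005],[0,0,0.001],[0,0,0.001]],"twist":[0,0,0],"hand":[45,45,45]}'
```

```text
time: 29.6
ee_pos: [0.5429, -0.168, 0.0272]
tcp_rot: [-178.2, -1.8, -72.1]
wrist_force: [0.4, 0.2, -3.8]
opening: 0.0535
time: 29.98
ee_pos: [0.5431, -0.1681, 0.0268]
tcp_rot: [-178.2, -1.8, -72.1]
wrist_force: [-2.4, 0.6, -1.2]
opening: 0.0536
```

```bash
python3 -m jog '{"xyz":[[0,0,0.0004],[0,0,0.0008],[0,0,0.0008],[0,0,0.0008]],"twist":[0,0,0,0],"hand":[45,45,45,45]}' 60;  python3 g.py set >/dev/null; python3 - <<'E'
import cv2
s=cv2.imread('pics/side_set.png')[160:230,240:340]
cv2.imwrite('pics/set.png',cv2.resize(s,None,fx=7,fy=7,interpolation=cv2.INTER_CUBIC))
E
```

```text
time: 30.48
ee_pos: [0.5431, -0.1681, 0.0265]
tcp_rot: [-178.2, -1.8, -72.1]
wrist_force: [-3.8, 2.6, 5.0]
opening: 0.0535
```

View pics/set.png

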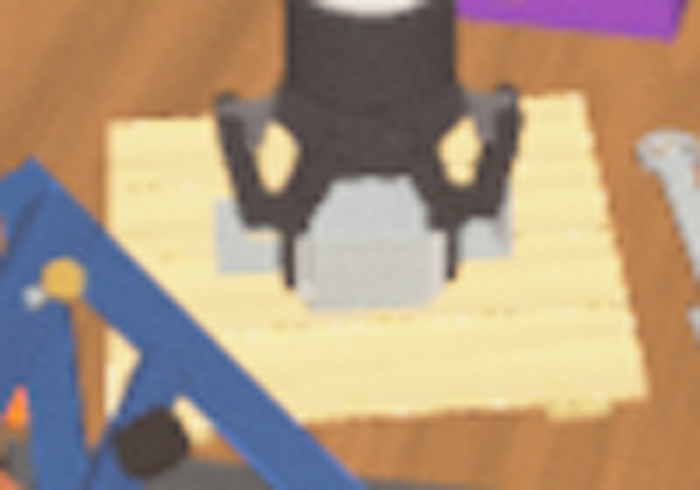

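```bash
python3 -m jog '{"xyz":[[0,0,0],[0,0,0],[0,0,0],[0,0,0],[0,0,0],[0,0,0],[0,0,0],[0,0,0]],"twist":[0,0,0,0,0,0,0,0],"hand":[60,63,65,67,70,75,80,82]}' 20; python3 -m jog '{"xyz":[[0,0,-0.003],[0,0,-0.01],[0,0,-0.025],[0,0,-0.05],[0,0,-0.08],[0,0,-0.11],[0,0,-0.14],[0,0,-0.14]],"twist":[0,0,0,0,0,0,0,0],"hand":[82,82,82,82,82,82,82,82]}'
```

```text
time: 31.58
ee_pos: [0.5432, -0.1681, 0.0255]
tcp_rot: [-178.2, -1.8, -72.1]
wrist_force: [-0.7, 0.3, 0.9]
opening: 0.0699
time: 32.58
ee_pos: [0.5398, -0.1664, 0.1704]
tcp_rot: [-177.8, -2.1, -72.2]
wrist_force: [0.5, -0.2, -1.2]
opening: 0.0697
```

Now I'll move the arm out of the top camera's view (back and to the left) to check the placing.

```bash
python3 -m jog '{"xyz":[[-0.02,0.03,-0.03],[-0.06,0.08,-0.06],[-0.09,0.13,-0.06],[-0.12,0.17,-0.06],[-0.15,0.2,-0.06],[-0.18,0.23,-0.06],[-0.2,0.25,-0.06],[-0.2,0.25,-0.06]],"twist":[0,0,0,0,0,0,0,0],"hand":[82,82,82,82,82,82,82,82]}'; python3 - <<'E'
from workcell import optics,sensors
import cv2,pickle
c=optics.camera('top');pickle.dump(c,open('topF.pkl','wb')); s=optics.camera('side');pickle.dump(s,open('sideF.pkl','wb'))
a=cv2.resize(c['color'][110:230,310:440],(433,400),interpolation=cv2.INTER_CUBIC);b=cv2.resize(s['color'][150:260,230:330],(364,400),interpolation=cv2.INTER_CUBIC)
cv2.imwrite('pics/F.png',cv2.hconcat([a,b])); print(sensors.sense()['ee_pos'])
E
```

```text
time: 33.58
ee_pos: [0.2353, -0.0503, 0.2109]
tcp_rot: [-178.1, -1.8, -72.1]
wrist_force: [0.2, 0.3, 0.0]
opening: 0.0702
[ 0.23646945 -0.05100706  0.21094536]
```

View pics/F.png

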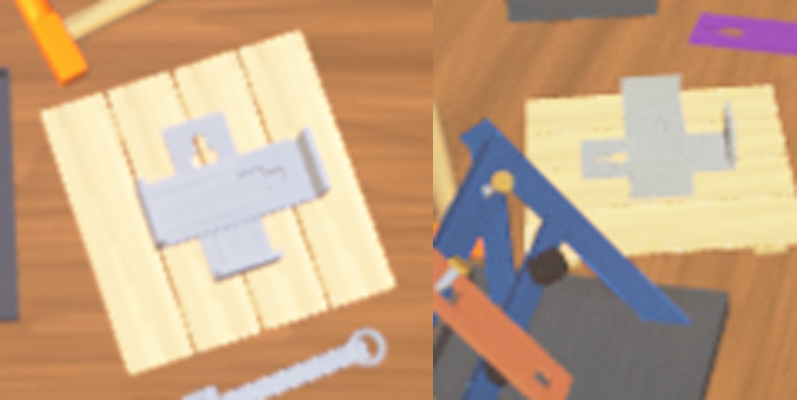

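```bash
sed '/^tl=/,$d' p.py > pf.py; cat >> pf.py <<'E'
te=rep('top free end',line([((245,195),(335,168))],.030)); tl=rep('TL',line([((245,195),(265,250))],.030))
d0=np.array([.9516,.3075]); print('top end along axis',te[1]@d0-.001-.07,'before',np.array([.5595,-.2209])@d0)
a=rep('up edge',line([((220,270),(262,258)),((357,222),(440,196))],.036)); b=rep('low edge',line([((245,370),(300,353)),((408,322),(470,300))],.036))
for k in(a,b): print('lateral rel. top centre mm',((k[1]-[.5595,-.2209])@d0*1000).round(1))
e=rep('heel end',line([((207,270),(240,370))],.033)); ax=np.array([.309,-.951]); print('heel rel top centre mm (-70 ideal)',((e[1]-[.5595,-.2209])@ax*1000).round(1))
Q=cloud(c,np.ones((400,640),bool))[0]; q=Q-[.5595,-.2209,0]; u=q[:,:2]@ax; v=q[:,:2]@d0
for x0,x1 in((-55,-20),(-20,20),(20,55)):
    k=(u>x0/1e3)&(u<x1/1e3)&(abs(v)<.02); print('z',x0,x1,np.median(q[k,2]).round(4))
E
python3 pf.py topF.pkl
```

```text
area 984 [204. 164.] [499. 418.]
top free end yaw 105.95 n 64 sd mm 0.36
TL yaw 17.77 n 38 sd mm 0.24
top end along axis 0.4649062428444624 before 0.46449345
up edge yaw 108.12 n 88 sd mm 0.69
low edge yaw 108.02 n 83 sd mm 0.44
lateral rel. top centre mm 28.7
lateral rel. top centre mm -29.7
heel end yaw 17.84 n 69 sd mm 0.19
heel rel top centre mm (-70 ideal) -65.7
z -55 -20 0.037
z -20 20 0.037
z 20 55 0.0353
```

```bash
python3 -c "
from h import *
a=pickle.load(open('top0.pkl','rb'))['color'].astype(int);b=pickle.load(open('topF.pkl','rb'))['color'].astype(int)
d=abs(a-b).max(2)>40; print('changed px strap/template',d[125:195,170:250].sum())
from workcell import ctrl; print(ctrl.job_done())"
```

```text
changed px strap/template 0
the job is handed in; nothing more can be done
None
```

The bracket is off the rack and lying on the pile, and the job is handed in; no verdict was reported. It took about 34 s of the 58 s allowed.

**Taking it off:** The two camera views put the stud head about 6 mm to the left and 2–3 mm down. I lifted the bracket about 21 mm up the slope, shifted it about 6.5 mm left and drew it straight out. The wrist force stayed at about 7 N or less, and only the weight showed during the last part.

**Getting it level:** The tool could not be tilted on purpose, so the bracket came off still at 50°. I tried turning it in the grip by pressing its lower end on bare table. That turned it only 8°, so I released it there. It tipped over about 40° to lie flat, and I gripped it again.

**Placing it:** On the way to the pile the last joint ran into its range limit at 180° and tilted the tool 8°. I turned the long way round and worked the tilt down to about 2.5°. I then set the bracket down while still holding it, with about 10 N on the pile, and opened slowly.

**Last checks from the pictures:**

| Check | Result |
|---|---|
| Sideways from centre | about 0.5 mm |
| Along its length from centre | about 4–5 mm towards the bottom bracket's short leg (limit 12 mm) |
| Squareness across the top bracket | within about 1° |
| Short leg | up, on the side opposite the bottom bracket's |
| Top pile bracket | moved less than 1 mm |
| Bottom pile bracket | its short leg's outline unchanged |
| Hanging plates | no changed pixels |

One check did not fully agree. The depth readings were 37, 37 and 35.3 mm along the bracket, against 36 mm expected. I put this down to depth noise and the keyhole, since even taken as real it is only about 1.3° of tilt. I did not nudge the bracket to remove the 4–5 mm offset, because that risked more than it would gain.

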